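# Daily contact-probe check on a reference station

## Robot

A 6-joint arm with a two-finger parallel gripper is mounted at the origin on the work surface. World frame = base frame: x ahead of the robot, y to its left, z up, the work surface at z = 0. Lengths are in m, angles in rad, forces in N, time in s.
With the tool pointing down it reaches from about 0.275 to 0.725 m from the base axis. Payload 5.6 kg.
Tool frame: the origin (TCP) lies midway between the tips of the shut fingers; the grasp point (between the pads) lies bot.hold_point_z behind it (bot.hold_point_z is the distance from the TCP to the grasp point, in m); z points along the fingers, y is the line along which they close (so a half turn about z gives the same grasp; the last joint's range is limited). The gripper opens to 85 mm and grips with 20 to 120 N. Pads are 22 mm wide; open, the fingers measure 114 mm over their backs; the gripper's body (76 mm by 85 mm) begins 54 mm behind the grasp point. The pads swing forward as they close: fully open they stand 13 mm farther back than shut.
Start: joints at [-0.919, 0.255, 0.108, 0, -1.424, -0.285], TCP at [0.197, -0.513, 0.231] pointing down, gripper open.
Joint ranges: [-2.95, 2.95], [-1.21, 1.97], [-1.09, 1.5], [-2.87, 1.71], [-2.94, -0.07], [-3.05, 3.05]. Speed limits (rad/s): [2.57, 2.57, 3.14, 3.14, 3.14, 3.14].

## Interface

Orientations are given as a rotation vector (axis times angle).
In Python, from cell import bot, optics gives the robot as it stands.
- The arm moves only by the tool carry_out, never from a script. Its argument "motion" is a list that holds one entry, the list of rows, each a list of 7 numbers: the closure, from -1 (fully open) to 1 (shut), then the shift along the tool's x, y, z as a fraction of full scale, then the turn, a rotation vector about the tool's x, y, z as a fraction of full scale. A call has 1 to 12 rows; each row is the pose to reach, as a shift and turn from the pose commanded when the call began, along the tool's axes at that moment; what a row does not reach only later rows make up. Full scale, the value 1, is 500 mm for a shift and 1.5 rad for a turn. A row lasts 1/12 s, in which the tool goes at most 41.7 mm and 7.16 degrees, less where a joint would pass 70% of its speed; a pose out of reach is approached as far as the arm can. A call with a number of a shift or a turn outside -1 to 1 is refused whole. A call with a gripper value outside its range is refused whole. The fingers move at their own pace and stop on an object; "squeeze" is the grip in N (left out, the last holds). Time passes only in rows, so rows that repeat a pose let the fingers close. It gives the time, the measured TCP pose, the force, the opening and the grip force at its end, in the units of the state.
- bot.state(): the state, without advancing time (a new reading comes with each control period).
- optics.grab_frame(name): name is "scene" or "top" or "wrist"; returns the picture (384x512x3 uint8, blue, green, red); there is no depth.
- optics.camera_info(name): a dict with "camera_matrix" (3x3 intrinsics, pixels), "pose" (4x4, takes a point from camera to world coordinates). Camera axes: x right, y down, z forward; pixel columns grow to the right and rows downward; lengths in m; the calibration is good to about 2 mm. A picture is of the moment at which its call begins: read the wrist's pose just before it. camera_info takes no time and is no camera call; for the wrist camera it gives the pose at the moment of the call.
- bot.job_done(): hands the job in; it is judged then, once.
The state is a dict: "clock": time; "joints": joint angles; "joint_vel": joint speeds; "effort": joint torques, N m; "eef_pos": TCP position; "orientation": TCP orientation; "ft_force": force on the tool from outside, world axes, zero at the start; "torque": the same for the moment, N m; "gripper_width": finger opening in m; "finger_force": force on a finger pad.
Only numpy, scipy, OpenCV 4.12 (cv2) and the standard library are available. Lean on these libraries where they do the work, as an engineer would, in place of code of your own. Each camera call takes 0.05 s, during which the arm holds its last target. There are 200 camera calls.

## Task

Do the daily check of the contact probe: first swing the station's range lever out of its middle notch into the notch that has the raised round stud beyond it. Then take the probe from its fork stand and, holding it upright, touch its tip gently onto the middle of the three round sprung steel pads, first the largest, then the medium, then the smallest, resting about half a second on each. Finally hang the probe back upright in the fork by its collar and let go, with the lever still in its notch and the other things on the bench left where they are.

Things in the scene. Friction and masses are not known exactly. Their poses are not given: they have to be found in the camera images.
- station: white check station, a flat box fixed to the bench, 160 mm (its x) by 310 mm (its y), top face 40 mm high; origin under its centre. Its +y half carries the range lever, its -y half the three pads.
- range_lever (a joint): angle of the range lever (rad) about an upright axis: 0 = middle notch, pointing along the station's -x; positive swings the knob towards the station's +y. The side notches are at -0.55 and +0.55, the end stops at -0.78 and +0.78. It turns stiffly (about 1 N at the knob) and stays where it is left.
- lever_pivot (a point): the lever's pivot, on the station's top face
- lever_knob (a point): centre of the top of the lever's upright black knob, 18 mm across, 75 mm from the pivot; the knob reaches from 12 to 53 mm above the station's top face. The flat steel arm below it is 10 mm wide, 10 to 17 mm above that face, and runs 12 mm on past the knob's axis. The teeth of the gate in front of it are 6 mm high.
- lever_aim (a point): a point on the lever's centre line 112 mm from the pivot (37 mm out beyond the knob, in free air): when the lever is in the flagged notch it lies over the stud
- stud: raised round dark-steel stud, 16 mm across and 10 mm high, on the station's top face 112 mm from the pivot, straight out beyond either the left or the right side notch; origin at the centre of its foot. The other side notch has only a tiny flat screw head there.
- pad_large: large sprung pad: a flat-topped upright steel plunger 32 mm across, standing in a black collar 48 mm across and 12 mm high on the station. Origin on its axis, 20 mm below its top face; the top face is 64 mm above the bench when not pressed. It sinks 8 mm at most, under 1.2 N at first and 4 N when fully down. Which pad is in which of the three places varies; places are 75 to 85 mm apart.
- pad_medium: medium sprung pad: a flat-topped upright steel plunger 19 mm across, standing in a black collar 35 mm across and 12 mm high on the station. Origin on its axis, 20 mm below its top face; the top face is 64 mm above the bench when not pressed. It sinks 8 mm at most, under 1.2 N at first and 4 N when fully down. Which pad is in which of the three places varies; places are 75 to 85 mm apart.
- pad_small: small sprung pad: a flat-topped upright steel plunger 12 mm across, standing in a black collar 28 mm across and 12 mm high on the station. Origin on its axis, 20 mm below its top face; the top face is 64 mm above the bench when not pressed. It sinks 8 mm at most, under 1.2 N at first and 4 N when fully down. Which pad is in which of the three places varies; places are 75 to 85 mm apart.
- probe: the cordless contact probe, upright: steel shaft with a thinner blunt tip (8 mm across) below, a grey collar, a black round grip above; 150 mm long, 0.12 kg. Origin at the tip, its z axis up along the probe. Shaft 14 mm across up to the collar; collar 34 mm across, 85 to 93 mm above the tip; grip 20 mm across, 93 to 150 mm above the tip.
- probe_tip (a point): centre of the probe's blunt tip end
- probe_grip (a point): on the probe's axis in its grip, 125 mm above the tip: a good height to hold it
- probe_collar (a point): on the probe's axis at the underside of its collar, 85 mm above the tip; at the fork point when hung
- stand: steel fork stand fixed to the bench: base 90 by 90 mm, a post at its +x side and on top a flat fork, 56 mm wide, 8 mm thick, its two prongs pointing to the stand's -x with a slot 20 mm wide, open to -x, between them; origin under the centre of the base
- fork (a point): middle of the slot at the fork's top face, 105 mm above the bench: the probe's collar rests here; the slot's closed end is 12 mm beyond it on the post side, the prong ends 30 mm to the other side
- petri: a closed clear plastic dish, 60 mm across, 17 mm high; a bystander, origin at its underside
- spatula: a steel spatula, 180 mm long, lying flat; a bystander, origin at its underside
- bottle: an amber glass bottle with a white cap, 52 mm across, 120 mm high; a bystander, origin at its underside
- jar: a white plastic jar, 60 mm across, 75 mm high; a bystander, origin at its underside
- beaker: an open glass beaker, 68 mm across, 85 mm high; a bystander, origin at its underside
- tin: a round aluminium tin, 60 mm across, 35 mm high; a bystander, origin at its underside
Mind the look-alikes: they are no part of the job. Leave any blue or yellow look-alike of the probe alone.

How it is judged:
On the way, in this order (a step that is already met when the one before it is completed fails the run):
1. the lever rests in the notch flagged by the stud (its line within 10 mm of the stud's centre) (horizontal distance between lever_aim and stud below 0.01 m and velocity of joint range_lever between -0.05 and 0.05 rad/s), for 0.2 s.
2. the upright probe's tip presses on the large pad, within 7 mm of its axis (at least 0.5 N) (contact force between probe and pad_large above 0.5 N and horizontal distance between probe_tip and pad_large below 0.007 m and angle between probe's own z axis and vertical below 0.35 rad), for 0.25 s.
3. the upright probe's tip presses on the medium pad, within 7 mm of its axis (at least 0.5 N) (contact force between probe and pad_medium above 0.5 N and horizontal distance between probe_tip and pad_medium below 0.007 m and angle between probe's own z axis and vertical below 0.35 rad), for 0.25 s.
4. the upright probe's tip presses on the small pad, within 7 mm of its axis (at least 0.5 N) (contact force between probe and pad_small above 0.5 N and horizontal distance between probe_tip and pad_small below 0.007 m and angle between probe's own z axis and vertical below 0.35 rad), for 0.25 s.
At the end, for the whole second after the job is handed in: The lever's line passes within 10 mm of the stud's centre; the probe hangs at rest in the fork, upright within 0.12 rad, its collar's underside within 4 mm of the fork's top in height and within 15 mm of the fork site sideways; nothing is held (all of step 1 and horizontal distance between probe_collar and fork below 0.015 m and z of probe_collar in the frame of fork between -0.004 and 0.004 m and angle between probe's own z axis and vertical below 0.12 rad and linear speed of probe below 0.03 m/s); the robot touches nothing.
It fails at once if a pad is pressed harder than 15 N by anything (contact force between anything else and pad_large above 15 N or contact force between anything else and pad_medium above 15 N or contact force between anything else and pad_small above 15 N).
It fails at once if a bystander (dish, spatula, bottle, jar, beaker or tin) is pushed more than 30 mm from its place (distance of any of petri, spatula, bottle, jar, beaker, tin from where it was at the start of the episode above 0.03 m).
It also fails if it takes over 72 s, if anything falls off the work surface, if the arm or the gripper's body presses on something with over 40 N, if the wrist force passes 120 N, or if a joint passes its speed limit or range.

## Working session

There is one attempt and no reset: what is moved stays moved. The work goes in short steps, Python scripts to look and compute and a tool call to move; the robot and the scene stay as the last step left them, time stands still between calls to the robot, and variables do not carry over. Pictures are saved under pics/ and viewed, at most 10 in all, crops included, and the job is handed in when it is done.

Besides the shell and the picture viewer there is one more tool, called after ">>>" by a JSON object that holds its "op" and its "data". carry_out: Moves the arm, as the interface text tells. Shift numbers are shares of 500 mm and turn numbers shares of 1.5 rad, none past 1 either way. Its arguments: {"type":"object","properties":{"motion":{"type":"array"},"squeeze":{"type":"number"}},"required":["motion"]}

```bash
mkdir -p pics; ls; python3 - <<'E'
from cell import bot, optics
import cv2, numpy as np
s=bot.state(); print(s['clock'],s['eef_pos'],s['orientation'],bot.hold_point_z)
for n in ("scene","top"):
    im=optics.grab_frame(n); cv2.imwrite(f"pics/{n}0.png",im); 
    cv2.imwrite(f"pics/{n}0b.png",cv2.resize(im,(800,600),interpolation=cv2.INTER_CUBIC))
    i=optics.camera_info(n); print(n,np.round(i['camera_matrix'],1).tolist(),np.round(i['pose'],4).tolist())
E
```

```text
pics
0.0 [ 0.19711851 -0.51292079  0.23037929] [ 5.72777668e-01 -3.08849192e+00 -2.99366712e-03] 0.0187
scene [[441.0, 0.0, 257.4], [0.0, 441.0, 190.8], [0.0, 0.0, 1.0]] [[0.4025, 0.6187, -0.6747, 1.2895], [0.9152, -0.2566, 0.3107, -0.2878], [0.0191, -0.7425, -0.6695, 0.8521], [0.0, 0.0, 0.0, 1.0]]
top [[439.6, 0.0, 261.8], [0.0, 439.6, 192.9], [0.0, 0.0, 1.0]] [[-0.0244, -0.988, 0.1528, 0.3647], [-0.9997, 0.0257, 0.006, 0.0464], [-0.0098, -0.1526, -0.9882, 1.3482], [0.0, 0.0, 0.0, 1.0]]
```

View pics/top0b.png

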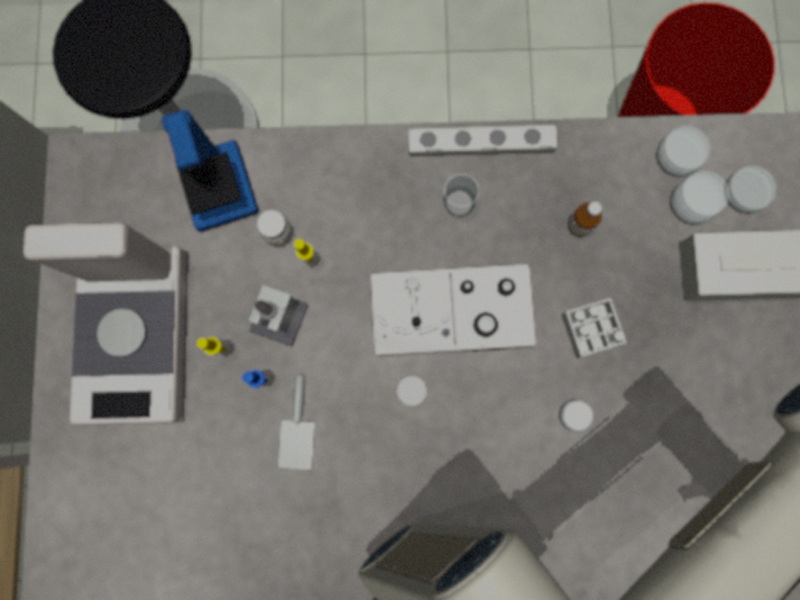

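View pics/scene0b.png

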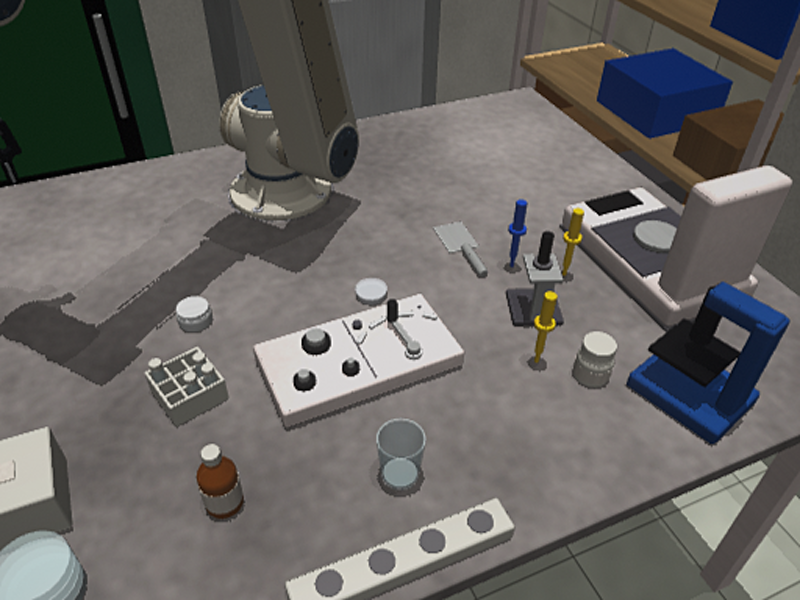

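The top view shows the station at about (453,309) with its lever half on the left. The knob is at (416,321) and the dark stud at (446,332), on the -y side. The stand with the black-gripped probe is at (275,310). I'll enlarge those next.

```bash
python3 - <<'E'
import cv2, numpy as np
im=cv2.imread("pics/top0.png")
a=cv2.resize(im[165:230,235:345],None,fx=7,fy=7,interpolation=cv2.INTER_CUBIC)
cv2.imwrite("pics/c1.png",a); print(a.shape)
b=cv2.resize(im[150:250,120:220],(600,600),interpolation=cv2.INTER_CUBIC)
cv2.imwrite("pics/c2.png",b)
E
```

```text
(455, 770, 3)
```

View pics/c1.png

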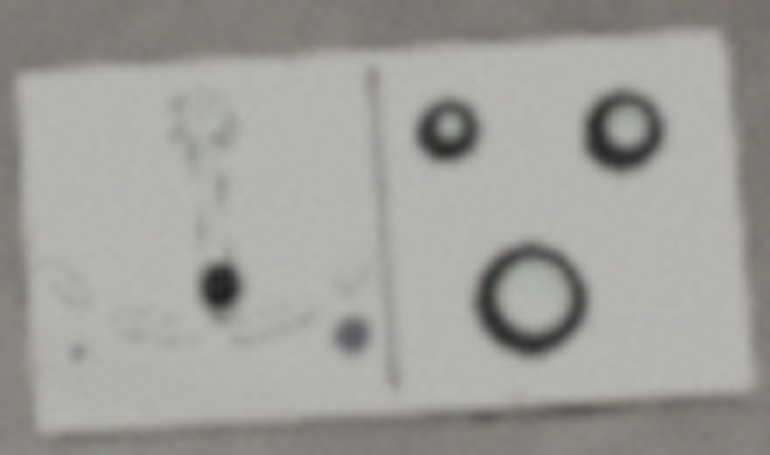

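View pics/c2.png

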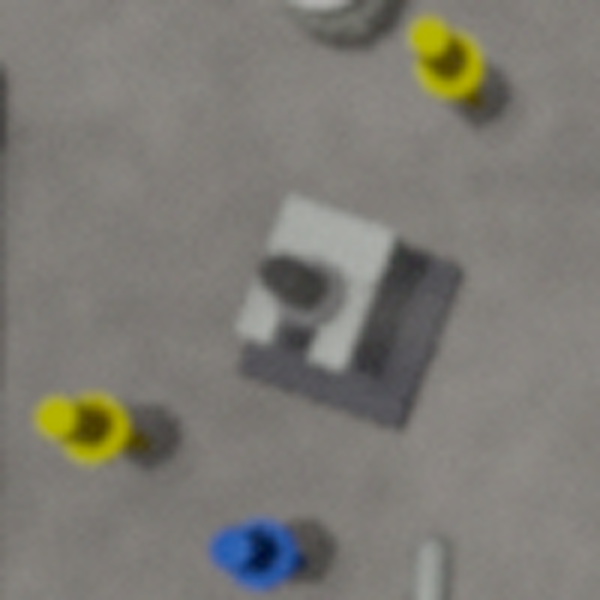

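The enlarged crops give these pixel positions:
- **c1:** knob (220,283), stud (351,334), pad tops large (533,295), medium (627,128), small (452,127), and station corners (16,73), (723,32), (755,390), (38,432).
- **c2:** fork corners (292,195), (400,240), (347,370), (238,335), and probe grip top about (278,270).

```bash
cat > h.py <<'E'
from cell import bot, optics
import numpy as np
from scipy.spatial.transform import Rotation as R
def world(cam,px,z,info=None):
    i=info or optics.camera_info(cam); K=np.array(i['camera_matrix']);T=np.array(i['pose'])
    d=T[:3,:3]@np.linalg.solve(K,[px[0],px[1],1]); o=T[:3,3]
    return o+d*(z-o[2])/d[2]
def proj(cam,p,info=None):
    i=info or optics.camera_info(cam); K=np.array(i['camera_matrix']);T=np.array(i['pose'])
    c=K@(T[:3,:3].T@(np.asarray(p)-T[:3,3])); return c[:2]/c[2]
def delta(target,yaw=None,s=None):
    """shift/turn fractions from the measured pose to a target pos, tool down with tool-y at world yaw"""
    s=s or bot.state(); r=R.from_rotvec(s['orientation'])
    sh=r.inv().apply(np.asarray(target)-s['eef_pos'])/0.5
    if yaw is None: return sh,None
    best=None
    for k in (0,np.pi):
        y=np.array([np.cos(yaw+k),np.sin(yaw+k),0]); z=np.array([0,0,-1.]); x=np.cross(y,z)
        t=(r.inv()*R.from_matrix(np.c_[x,y,z])).as_rotvec()/1.5
        if best is None or np.linalg.norm(t)<np.linalg.norm(best): best=t
    return sh,best
E
python3 - <<'E'
from h import *
c1=lambda u,v:((u+.5)/7-.5+235,(v+.5)/7-.5+165)
c2=lambda u,v:((u+.5)/6-.5+120,(v+.5)/6-.5+150)
P={}
for n,u,v,z in [("TL",16,73,.04),("TR",723,32,.04),("BR",755,390,.04),("BL",38,432,.04),("pivot",202,120,.055),("knob",220,283,.093),("stud",351,334,.05),("screw",78,352,.04),("large",533,295,.064),("med",627,128,.064),("small",452,127,.064),("largeC",531,298,.052),("medC",623,131,.052),("smallC",447,130,.052)]:
    P[n]=world("top",c1(u,v),z)[:2]; print(n,P[n].round(4))
for n,u,v,z in [("fTL",292,195,.105),("fTR",400,240,.105),("fBR",347,370,.105),("fBL",238,335,.105),("slotmouth",295,350,.105),("griptop",278,270,.17),("collar",315,289,.113)]:
    P[n]=world("top",c2(u,v),z)[:2]; print(n,P[n].round(4))
d=lambda a,b:np.linalg.norm(P[a]-P[b]).round(4)
print("st",d("TL","TR"),d("TL","BL"),d("TR","BR"),d("BL","BR"))
print("fork",d("fTL","fTR"),d("fBL","fBR"),d("fTL","fBL"),d("fTR","fBR"))
print(d("pivot","knob"),d("pivot","stud"),d("pivot","screw"),d("large","med"),d("large","small"),d("med","small"))
c=sum(P[k] for k in("TL","TR","BL","BR"))/4
y=P["TL"]-P["TR"]+P["BL"]-P["BR"]; yaw=np.arctan2(-y[0],y[1]); print("station",c,yaw)
b=(P["fTL"]+P["fTR"])/2; f=(P["fBL"]+P["fBR"])/2; print("stand -x dir",(f-b)/np.linalg.norm(f-b),"fork",f+(b-f)/np.linalg.norm(b-f)*.03)
i=optics.camera_info("wrist"); print(np.round(i['camera_matrix'],1).tolist()); T=np.array(i['pose']); s=bot.state(); r=R.from_rotvec(s['orientation'])
print("cam in tool",r.inv().apply(T[:3,3]-s['eef_pos']).round(4),(r.as_matrix().T@T[:3,:3]).round(3).tolist(), "tool axes",r.as_matrix().round(3).tolist())
E
```

```text
TL [0.6237 0.1285]
TR [ 0.6337 -0.1781]
BR [ 0.4782 -0.1838]
BL [0.468  0.1216]
pivot [0.5982 0.0484]
knob [0.5232 0.0427]
stud [ 0.5054 -0.0124]
screw [0.5017 0.1039]
large [ 0.5184 -0.0886]
med [ 0.5885 -0.1313]
small [ 0.5908 -0.0573]
largeC [ 0.5185 -0.089 ]
medC [ 0.5893 -0.1312]
smallC [ 0.5917 -0.0561]
fTL [0.5953 0.3223]
fTR [0.5721 0.2704]
fBR [0.5102 0.2954]
fBL [0.5283 0.3475]
slotmouth [0.5204 0.3203]
griptop [0.5489 0.3139]
collar [0.5483 0.3092]
st 0.3067 0.1559 0.1557 0.3055
fork 0.0569 0.0551 0.0716 0.0668
0.0753 0.111 0.1113 0.0821 0.0789 0.074
station [ 0.55090872 -0.02793934] 0.0329484014910361
stand -x dir [-0.93164203  0.3633774 ] fork [0.54718692 0.31056282]
[[338.5, 0.0, 258.5], [0.0, 338.5, 183.8], [0.0, 0.0, 1.0]]
cam in tool [ 0.0693  0.0006 -0.1418] [[-0.001, -0.961, -0.276], [1.0, -0.001, 0.001], [-0.002, -0.276, 0.961]] tool axes [[-0.933, -0.359, -0.001], [-0.359, 0.933, 0.002], [0.0, 0.002, -1.0]]
```

>>> {"op": "carry_out", "data": {"motion": [[[-0.2,-0.75,0.6,0,0,0,0],[-0.2,-0.75,0.6,0,0,0,0],[-0.2,-0.75,0.6,0,0,0,0],[-0.2,-0.75,0.6,0,0,0,0],[-0.2,-0.75,0.6,0,0,0,0],[-0.2,-0.75,0.6,0,0,0,0],[-0.2,-0.75,0.6,0,0,0,0],[-0.2,-0.75,0.6,0,0,0,0],[-0.2,-0.75,0.6,0,0,0,0],[-0.2,-0.75,0.6,0,0,0,0],[-0.2,-0.75,0.6,0,0,0,0],[-0.2,-0.75,0.6,0,0,0,0]]], "squeeze": 20}}

```text
clock: 1.1
eef_pos: [0.4409, -0.0955, 0.2309]
orientation: [0.577, -3.088, -0.001]
ft_force: [1.2, -0.2, 0.7]
gripper_width: 0.0512
finger_force: 0.0
```

```bash
python3 - <<'E'
from h import *
s=bot.state(); print(s['clock'],s['eef_pos'],s['gripper_width'])
for z in (.16,.068): print(z,delta([.5232,.0437,z])[0].round(4))
E
```

```text
1.1 [ 0.44089985 -0.09548168  0.23086217] 0.05121088435084357
0.16 [-0.254   0.2001  0.1419]
0.068 [-0.254   0.2     0.3259]
```

>>> {"op": "carry_out", "data": {"motion": [[[-0.2,-0.254,0.2,0,0,0,0],[-0.2,-0.254,0.2,0,0,0,0],[-0.2,-0.254,0.2,0,0,0,0],[-0.2,-0.254,0.2,0,0,0,0],[-0.2,-0.254,0.2,0,0,0,0],[-0.2,-0.254,0.2,0,0,0,0]]]}}

```text
clock: 1.6
eef_pos: [0.5226, 0.0416, 0.23]
orientation: [0.576, -3.086, 0.0]
ft_force: [-0.7, -1.2, 0.5]
gripper_width: 0.0512
finger_force: 0.0
```

```bash
python3 - <<'E'
from h import *
import cv2
s=bot.state(); i=optics.camera_info("wrist"); im=optics.grab_frame("wrist")
np.savez("w1.npz",K=i['camera_matrix'],T=i['pose']); cv2.imwrite("pics/w1.png",cv2.resize(im,(800,600),interpolation=cv2.INTER_CUBIC))
print(s['clock'],s['eef_pos'])
for n,p in dict(knob=[.5232,.0437,.093],stud=[.5054,-.0124,.05],pivot=[.598,.0465,.055],small=[.5912,-.057,.064],med=[.5889,-.131,.064],large=[.5184,-.0888,.064],screw=[.5017,.1039,.04]).items(): print(n,(proj("wrist",p)*1.5625).round(1))
for z in (.16,.068): print(z,delta([.5232,.0437,z])[0].round(4))
E
```

```text
1.6 [0.52260668 0.0415774  0.22997689]
knob [406.9 272.4]
stud [330.4 195.8]
pivot [369.1 363.5]
small [212.8 304.1]
med [ 93.5 258.2]
large [192.8 171.4]
screw [505.8 254.3]
0.16 [-0.0044  0.0053  0.141 ]
0.068 [-0.0048  0.0053  0.325 ]
```

View pics/w1.png

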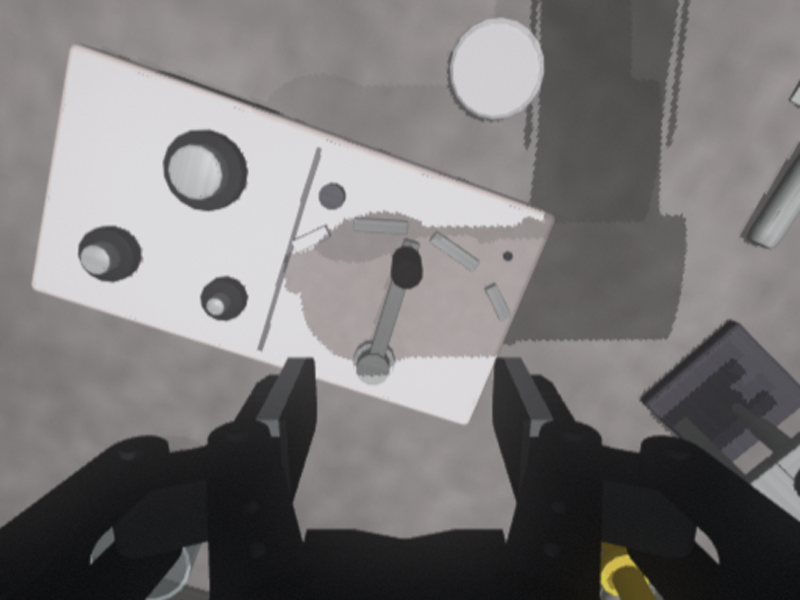

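The wrist picture agrees with the top-view estimates within about 2 px: knob (407,272), large pad (196,172), medium (95,260), small (215,306), stud (332,195). I'll go down around the knob and close.

>>> {"op": "carry_out", "data": {"motion": [[[-0.2,-0.005,0.005,0.08,0,0,0],[-0.2,-0.005,0.005,0.16,0,0,0],[-0.2,-0.005,0.005,0.24,0,0,0],[-0.2,-0.005,0.005,0.28,0,0,0],[-0.2,-0.005,0.005,0.32,0,0,0],[-0.2,-0.005,0.005,0.32,0,0,0],[1,-0.005,0.005,0.32,0,0,0],[1,-0.005,0.005,0.32,0,0,0],[1,-0.005,0.005,0.32,0,0,0],[1,-0.005,0.005,0.32,0,0,0],[1,-0.005,0.005,0.32,0,0,0],[1,-0.005,0.005,0.32,0,0,0]]], "squeeze": 20}}

```text
clock: 2.65
eef_pos: [0.5249, 0.0432, 0.0732]
orientation: [-0.573, 3.086, -0.001]
ft_force: [-2.5, -0.2, 6.4]
gripper_width: 0.0172
finger_force: 21.4
```

```bash
python3 - <<'E'
from h import *
s=bot.state(); print(s['clock'],s['eef_pos'],s['gripper_width'],s['finger_force'],s['ft_force'])
i=dict(np.load("w1.npz")); i={'camera_matrix':i['K'],'pose':i['T']}
for n,u,v,z in [("knob",407,272,.093),("stud",332,195,.05),("large",196,172,.064),("med",95,260,.064),("small",215,306,.064)]:
    print(n,world(None,(u/1.5625,v/1.5625),z,i)[:2].round(4))
piv=np.array([.598,.0462]); e=s['eef_pos']
a0=np.pi+.033
for k in (0,.14,.28,.42,.55,.57):
    p=piv+.075*np.array([np.cos(a0+k),np.sin(a0+k)]); print(k,p.round(4),delta([*p,e[2]])[0].round(4))
E
```

```text
2.65 [0.52491109 0.04322514 0.07317057] 0.017179750554693226 21.4041468501091 [-2.50469216 -0.24734176  6.35452902]
knob [0.5232 0.0447]
stud [ 0.5049 -0.0105]
large [ 0.5184 -0.0858]
med [ 0.59   -0.1285]
small [ 0.5921 -0.0541]
0 [0.523  0.0437] [ 0.0031  0.0023 -0.    ]
0.14 [0.5241 0.0333] [ 0.0086 -0.018  -0.    ]
0.28 [0.5266 0.0231] [ 0.0112 -0.0388  0.    ]
0.42 [0.5306 0.0134] [ 0.0109 -0.0598  0.    ]
0.55 [0.5354 0.0049] [ 0.008  -0.079   0.0001]
0.57 [0.5362 0.0037] [ 0.0073 -0.082   0.0001]
```

>>> {"op": "carry_out", "data": {"motion": [[[1,0.002,-0.008,0,0,0,0],[1,0.005,-0.018,0,0,0,0],[1,0.007,-0.028,0,0,0,0],[1,0.008,-0.039,0,0,0,0],[1,0.008,-0.05,0,0,0,0],[1,0.008,-0.06,0,0,0,0],[1,0.007,-0.07,0,0,0,0],[1,0.005,-0.079,0,0,0,0],[1,0.005,-0.079,0,0,0,0],[1,0.005,-0.079,0,0,0,0]]]}}

```text
clock: 3.48
eef_pos: [0.5359, 0.0053, 0.0728]
orientation: [-0.574, 3.088, -0.001]
ft_force: [-2.9, -0.2, 7.3]
gripper_width: 0.0171
finger_force: 21.7
```

>>> {"op": "carry_out", "data": {"motion": [[[-0.2,0,0,0,0,0,0],[-0.2,0,0,0,0,0,0],[-0.2,0,0,0,0,0,0],[-0.2,0,0,0,0,0,0],[-0.2,0,0,-0.08,0,0,0],[-0.2,0,0,-0.16,0,0,0],[-0.2,0,0,-0.24,0,0,0],[-0.2,0,0,-0.32,0,0,0],[-0.2,0,0,-0.32,0,0,0]]]}}

```text
clock: 4.23
eef_pos: [0.5395, 0.0052, 0.2405]
orientation: [-0.571, 3.074, -0.003]
ft_force: [2.2, 0.7, 1.7]
gripper_width: 0.0511
finger_force: 0.0
```

```bash
python3 - <<'E'
from h import *
import cv2
s=bot.state(); i=optics.camera_info("wrist"); im=optics.grab_frame("wrist")
np.savez("w2.npz",K=i['camera_matrix'],T=i['pose']); cv2.imwrite("pics/w2.png",cv2.resize(im,(800,600),interpolation=cv2.INTER_CUBIC))
print(s['clock'],s['eef_pos'],s['gripper_width'])
E
```

```text
4.2333 [0.5395227  0.00517328 0.24049986] 0.051119647998986675
```

View pics/w2.png

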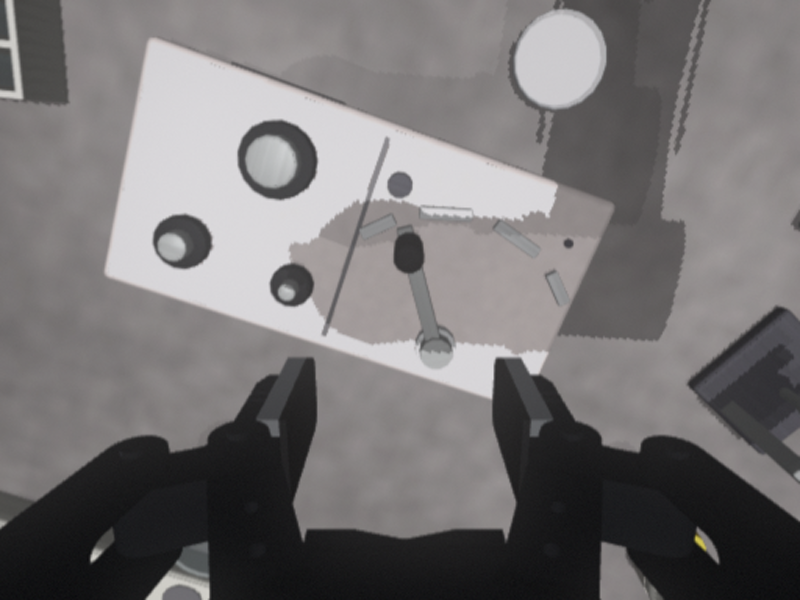

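The lever arm's tip (405,229) sits in the gap between the gate teeth. Its line points at the stud (400,184), about 2–3 mm off, so step 1 is done. Next, the probe.

```bash
python3 - <<'E'
from h import *
s=bot.state(); print(s['eef_pos'],delta([.548,.3105,.24],1.938))
E
```

```text
[0.53815067 0.00573823 0.23634929] (array([-0.23719668,  0.56183699, -0.00610134]), array([-1.35433866e-03,  6.58065781e-03, -9.26754067e-05]))
```

>>> {"op": "carry_out", "data": {"motion": [[[-0.2,-0.06,0.14,-0.01,0,0,0],[-0.2,-0.12,0.28,-0.01,0,0,0],[-0.2,-0.18,0.42,-0.01,0,0,0],[-0.2,-0.21,0.5,-0.01,0,0,0],[-0.2,-0.237,0.562,-0.01,0,0,0],[-0.2,-0.237,0.562,-0.01,0,0,0],[-0.2,-0.237,0.562,-0.01,0,0,0],[-0.2,-0.237,0.562,-0.01,0,0,0],[-0.2,-0.237,0.562,-0.01,0,0,0],[-0.2,-0.237,0.562,-0.01,0,0,0],[-0.2,-0.237,0.562,-0.01,0,0,0],[-0.2,-0.237,0.562,-0.01,0,0,0]]]}}

```text
clock: 5.28
eef_pos: [0.5457, 0.3091, 0.2363]
orientation: [0.571, -3.089, 0.0]
ft_force: [-0.5, 0.2, -0.6]
gripper_width: 0.0511
finger_force: 0.0
```

```bash
python3 - <<'E'
from h import *
import cv2
s=bot.state(); i=optics.camera_info("wrist"); im=optics.grab_frame("wrist")
np.savez("w3.npz",K=i['camera_matrix'],T=i['pose']); cv2.imwrite("pics/w3.png",cv2.resize(im,(800,600),interpolation=cv2.INTER_CUBIC))
print(s['clock'],s['eef_pos'],s['gripper_width'])
for n,p in dict(top=[.548,.3105,.17],fork=[.5475,.3103,.105],collartop=[.548,.3105,.113]).items(): print(n,(proj("wrist",p)*1.5625).round(1))
E
```

```text
5.2833 [0.54565626 0.30913716 0.23633986] 0.05110246585366633
top [403.  315.5]
fork [403.  274.7]
collartop [403.  279.6]
```

View pics/w3.png

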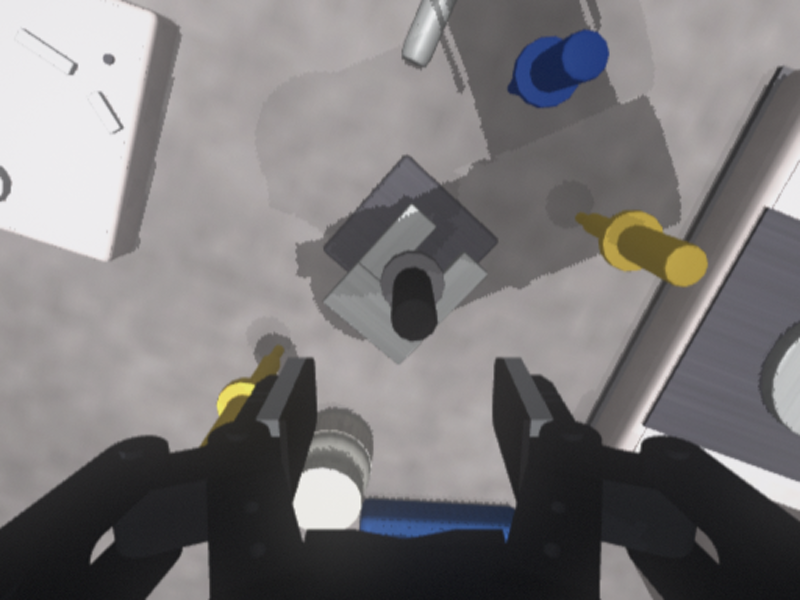

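The probe's top centre is at (415,320) and its collar at (413,282), about 10 px right of my estimate. The yellow and blue look-alikes are clear of the fingers.

```bash
python3 - <<'E'
from h import *
i=dict(np.load("w3.npz")); i={'camera_matrix':i['K'],'pose':i['T']}
p=world(None,(415/1.5625,320/1.5625),.17,i); print(p,world(None,(413/1.5625,282/1.5625),.113,i))
print(bot.state()['eef_pos'],delta([p[0],p[1],.127],1.938))
E
```

```text
[0.54793254 0.31587932 0.17      ] [0.54720714 0.31580681 0.113     ]
[0.5457283  0.30910364 0.23656352] (array([-0.00890961,  0.01107533,  0.21912939]), array([ 1.72607313e-05,  1.53708109e-04, -1.17255910e-03]))
```

>>> {"op": "carry_out", "data": {"motion": [[[-0.2,-0.009,0.009,0.06,0,0,0],[-0.2,-0.009,0.009,0.12,0,0,0],[-0.2,-0.009,0.009,0.17,0,0,0],[-0.2,-0.009,0.009,0.2,0,0,0],[-0.2,-0.009,0.009,0.215,0,0,0],[-0.2,-0.009,0.009,0.215,0,0,0],[0.2,-0.009,0.009,0.215,0,0,0],[0.4,-0.009,0.009,0.215,0,0,0],[0.6,-0.009,0.009,0.215,0,0,0],[1,-0.009,0.009,0.215,0,0,0],[1,-0.009,0.009,0.215,0,0,0],[1,-0.009,0.009,0.215,0,0,0]]], "squeeze": 20}}

```text
clock: 6.33
eef_pos: [0.549, 0.3164, 0.1306]
orientation: [-0.573, 3.086, 0.001]
ft_force: [-0.7, -0.7, 5.9]
gripper_width: 0.0195
finger_force: 22.3
```

>>> {"op": "carry_out", "data": {"motion": [[[1,0,0,0,0,0,0],[1,0,0,0,0,0,0],[1,0,0,0,0,0,0]]], "squeeze": 45}}

```text
clock: 6.58
eef_pos: [0.549, 0.3164, 0.1307]
orientation: [-0.573, 3.086, 0.001]
ft_force: [-1.0, -0.8, 6.6]
gripper_width: 0.0193
finger_force: 43.6
```

```bash
python3 - <<'E'
from h import *
import cv2
s=bot.state(); print({k:np.round(s[k],4) for k in('clock','eef_pos','orientation','gripper_width','finger_force','ft_force','torque')})
im=optics.grab_frame("scene"); 
cv2.imwrite("pics/s1.png",cv2.resize(im[100:250,280:420],None,fx=4,fy=4,interpolation=cv2.INTER_CUBIC))
E
```

```text
{'clock': np.float64(6.5833), 'eef_pos': array([0.549 , 0.3164, 0.1307]), 'orientation': array([-5.7290e-01,  3.0857e+00,  1.2000e-03]), 'gripper_width': np.float64(0.0193), 'finger_force': np.float64(43.6058), 'ft_force': array([-1.0465, -0.76  ,  6.5805]), 'torque': array([-0.3622,  0.118 ,  0.0093])}
```

View pics/s1.png

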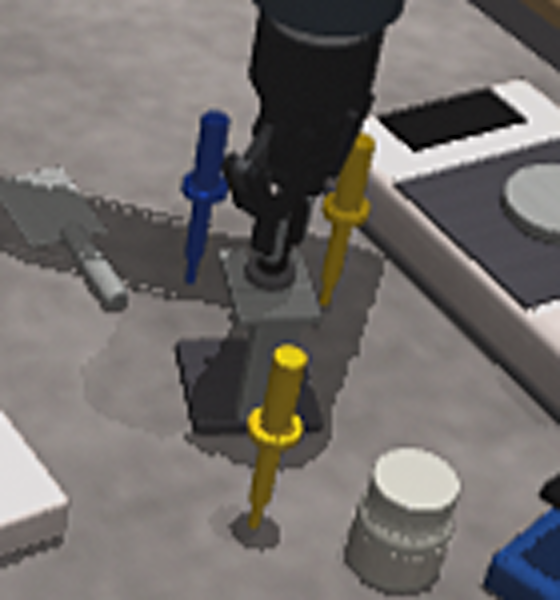

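Probe is gripped at 19 mm (grip diameter 20) with the collar on the fork; the look-alikes are untouched. I'll lift straight up and carry it to the large pad.

>>> {"op": "carry_out", "data": {"motion": [[[1,0,0,-0.02,0,0,0],[1,0,0,-0.05,0,0,0],[1,0,0,-0.1,0,0,0],[1,0,0,-0.15,0,0,0],[1,0,0,-0.2,0,0,0],[1,0,0,-0.25,0,0,0],[1,0,0,-0.25,0,0,0],[1,0,0,-0.25,0,0,0],[1,0,0,-0.25,0,0,0]]]}}

```text
clock: 7.38
eef_pos: [0.5475, 0.3162, 0.2528]
orientation: [0.573, -3.087, -0.0]
ft_force: [-0.5, -0.1, -2.6]
gripper_width: 0.019
finger_force: 44.0
```

```bash
python3 - <<'E'
from h import *
import cv2
s=bot.state(); print({k:np.round(s[k],4) for k in('clock','eef_pos','orientation','gripper_width','finger_force','ft_force','torque')})
for n in ("scene","top"):
    im=optics.grab_frame(n); cv2.imwrite(f"pics/{n}2.png",im)
a=cv2.imread("pics/scene2.png"); e=s['eef_pos']
tip=np.array([e[0],e[1],e[2]-.1107]); 
for n in("scene","top"): print(n,proj(n,tip), proj(n,tip+[0,0,.089]))
u,v=proj("scene",tip).astype(int)
c=cv2.resize(a[v-70:v+30,u-50:u+50],(600,600),interpolation=cv2.INTER_CUBIC); cv2.imwrite("pics/s2.png",c); print(u-50,v-70)
for n,p in dict(large=[.5184,-.0873]).items(): print(delta([*p,e[2]],1.938,s))
E
```

```text
{'clock': np.float64(7.3833), 'eef_pos': array([0.5475, 0.3162, 0.2528]), 'orientation': array([ 5.7260e-01, -3.0869e+00, -1.0000e-04]), 'gripper_width': np.float64(0.019), 'finger_force': np.float64(43.9973), 'ft_force': array([-0.4564, -0.1318, -2.6088]), 'torque': array([-0.0284,  0.021 , -0.0111])}
scene [348.53912649 157.90007512] [354.13760127 129.72528469]
top [167.37300557 196.6098781 ] [159.70893679 191.63427838]
298 87
(array([ 3.43709912e-01, -7.32362125e-01,  3.60732898e-04]), array([ 0.00029217, -0.00132167, -0.00024044]))
```

View pics/s2.png

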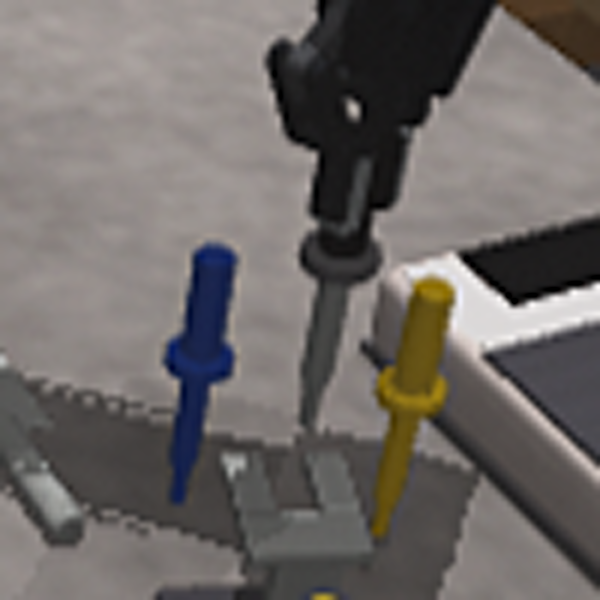

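The tip appears at (349.2,158.7) against a predicted (348.5,157.9), so the probe is upright and the tip is where it was computed. Moving over the large pad.

>>> {"op": "carry_out", "data": {"motion": [[[1,0.015,-0.03,0,0,0,0],[1,0.05,-0.1,0,0,0,0],[1,0.08,-0.17,0,0,0,0],[1,0.115,-0.24,0,0,0,0],[1,0.145,-0.31,0,0,0,0],[1,0.18,-0.38,0,0,0,0],[1,0.21,-0.45,0,0,0,0],[1,0.245,-0.52,0,0,0,0],[1,0.275,-0.59,0,0,0,0],[1,0.31,-0.66,0,0,0,0],[1,0.335,-0.71,0,0,0,0],[1,0.344,-0.732,0,0,0,0]]]}}

```text
clock: 8.48
eef_pos: [0.5174, -0.0905, 0.253]
orientation: [0.568, -3.087, 0.001]
ft_force: [-0.3, 0.1, -1.2]
gripper_width: 0.0189
finger_force: 44.1
```

>>> {"op": "carry_out", "data": {"motion": [[[1,0,0,0.03,0,0,0],[1,0,0,0.06,0,0,0],[1,0,0,0.09,0,0,0],[1,0,0,0.12,0,0,0],[1,0,0,0.13,0,0,0],[1,0,0,0.13,0,0,0],[1,0,0,0.13,0,0,0]]]}}

```text
clock: 9.07
eef_pos: [0.5189, -0.0872, 0.1889]
orientation: [0.573, -3.088, 0.001]
ft_force: [0.2, -0.4, -0.5]
gripper_width: 0.0188
finger_force: 44.3
```

```bash
python3 - <<'E'
from h import *
import cv2
s=bot.state(); print({k:np.round(s[k],4) for k in('clock','eef_pos','orientation','gripper_width','ft_force')}); e=s['eef_pos']
print(delta([.5184,-.0873,.170],1.938,s))
tip=np.array([e[0],e[1],e[2]-.1107]); 
im=[]
for n in("scene","top"):
    u,v=np.round(proj(n,tip)).astype(int); f=optics.grab_frame(n)[v-25:v+25,u-25:u+25]; im.append(cv2.resize(f,(400,400),interpolation=cv2.INTER_CUBIC)); print(n,u-25,v-25,(proj(n,tip)-[u-25,v-25])*8)
cv2.imwrite("pics/p1.png",np.hstack(im))
E
```

```text
{'clock': np.float64(9.0667), 'eef_pos': array([ 0.5189, -0.0872,  0.1889]), 'orientation': array([ 5.7340e-01, -3.0882e+00,  6.0000e-04]), 'gripper_width': np.float64(0.0188), 'ft_force': array([ 0.2251, -0.3876, -0.5052])}
(array([9.74724636e-04, 9.86751727e-05, 3.78265011e-02]), array([-1.63528845e-04, -4.12264274e-04, -7.69513836e-06]))
scene 176 184 [197.94445993 203.33043681]
top 286 181 [197.55974379 199.6709709 ]
```

View pics/p1.png

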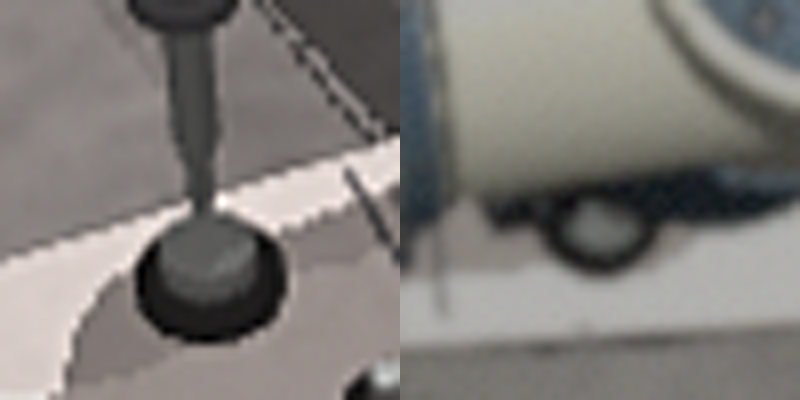

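The scene crop shows the tip (204,205) about 14 mm above the large pad and centred to about 1 mm. I'll press gently.

>>> {"op": "carry_out", "data": {"motion": [[[1,0.001,0,0.012,0,0,0],[1,0.001,0,0.022,0,0,0],[1,0.001,0,0.028,0,0,0],[1,0.001,0,0.032,0,0,0],[1,0.001,0,0.036,0,0,0],[1,0.001,0,0.038,0,0,0],[1,0.001,0,0.038,0,0,0],[1,0.001,0,0.038,0,0,0],[1,0.001,0,0.038,0,0,0]]]}}

```text
clock: 9.92
eef_pos: [0.5184, -0.0874, 0.17]
orientation: [-0.573, 3.089, 0.0]
ft_force: [-1.3, 0.8, 2.2]
gripper_width: 0.0191
finger_force: 44.4
```

>>> {"op": "carry_out", "data": {"motion": [[[1,0,0,0,0,0,0],[1,0,0,0,0,0,0],[1,0,0,0,0,0,0],[1,0,0,0,0,0,0]]]}}

```text
clock: 10.25
eef_pos: [0.5184, -0.0874, 0.1698]
orientation: [-0.573, 3.089, 0.0]
ft_force: [-0.8, 1.8, 0.6]
gripper_width: 0.0191
finger_force: 44.4
```

```bash
cat > fz.py <<'E'
from h import *
f=[]
for _ in range(10): optics.grab_frame("scene"); s=bot.state(); f.append(s['ft_force'])
print(s['clock'],s['eef_pos'].round(4),np.mean(f,0).round(2),(np.std(f,0)/3).round(2))
E
python3 fz.py
```

```text
10.75 [ 0.5184 -0.0874  0.1698] [-0.96  1.34  1.19] [0.19 0.14 0.16]
```

>>> {"op": "carry_out", "data": {"motion": [[[1,0,0,-0.02,0,0,0],[1,0,0,-0.04,0,0,0],[1,0,0,-0.06,0,0,0],[1,0,0,-0.06,0,0,0],[1,0,0,-0.06,0,0,0]]]}}

```text
clock: 11.17
eef_pos: [0.5189, -0.0874, 0.2007]
orientation: [-0.572, 3.087, -0.0]
ft_force: [0.4, -0.3, -2.6]
gripper_width: 0.0188
finger_force: 44.3
```

```bash
python3 fz.py; python3 - <<'E'
from h import *
s=bot.state()
for p in ([.5895,-.13],[.5915,-.0555]): print(delta([*p,.17],1.938,s))
E
```

```text
11.6667 [ 0.5183 -0.0874  0.1996] [ 0.05 -0.19 -1.33] [0.13 0.11 0.15]
(array([-0.10239414, -0.13055297,  0.05921587]), array([ 2.96824064e-05, -2.00436080e-04, -2.64754346e-04]))
(array([-0.15956485,  0.00710061,  0.0592048 ]), array([ 2.96824064e-05, -2.00436080e-04, -2.64754346e-04]))
```

The averaged force differs by about 2.5 N between pressed and free, so the large pad was pressed. Next, the medium pad.

>>> {"op": "carry_out", "data": {"motion": [[[1,-0.03,-0.04,0,0,0,0],[1,-0.06,-0.08,0,0,0,0],[1,-0.09,-0.11,0,0,0,0],[1,-0.102,-0.1305,0,0,0,0],[1,-0.102,-0.1305,0,0,0,0],[1,-0.102,-0.1305,0,0,0,0],[1,-0.102,-0.1305,0.01,0,0,0],[1,-0.102,-0.1305,0.025,0,0,0],[1,-0.102,-0.1305,0.038,0,0,0],[1,-0.102,-0.1305,0.044,0,0,0],[1,-0.102,-0.1305,0.044,0,0,0],[1,-0.102,-0.1305,0.044,0,0,0]]]}}

```text
clock: 12.67
eef_pos: [0.5891, -0.1299, 0.1776]
orientation: [0.573, -3.088, 0.0]
ft_force: [-1.5, -0.3, -1.2]
gripper_width: 0.0187
finger_force: 44.4
```

```bash
python3 - <<'E'
from h import *
s=bot.state(); print(s['eef_pos'],s['ft_force'],delta([.5895,-.13,.17],1.938,s)[0])
E
```

```text
[ 0.58911213 -0.1299423   0.17763762] [-1.48358618 -0.32243747 -1.16602246] [-0.00069018 -0.00038628  0.0152749 ]
```

>>> {"op": "carry_out", "data": {"motion": [[[1,-0.0005,0,0.005,0,0,0],[1,-0.0005,0,0.01,0,0,0],[1,-0.0005,0,0.015,0,0,0],[1,-0.0005,0,0.015,0,0,0],[1,-0.0005,0,0.015,0,0,0],[1,-0.0005,0,0.015,0,0,0]]]}}

```text
clock: 13.17
eef_pos: [0.5899, -0.13, 0.1707]
orientation: [-0.573, 3.088, -0.001]
ft_force: [0.4, -0.4, -0.1]
gripper_width: 0.0193
finger_force: 44.7
```

```bash
python3 fz.py
```

```text
13.6667 [ 0.5898 -0.13    0.1704] [ 0.87 -0.38  0.93] [0.13 0.15 0.15]
```

>>> {"op": "carry_out", "data": {"motion": [[[1,0,0,-0.02,0,0,0],[1,0,0,-0.04,0,0,0],[1,0,0,-0.06,0,0,0],[1,0,0,-0.06,0,0,0],[1,0,0,-0.06,0,0,0]]]}}

```text
clock: 14.08
eef_pos: [0.5899, -0.1298, 0.2012]
orientation: [-0.573, 3.087, 0.0]
ft_force: [0.6, -0.1, -2.2]
gripper_width: 0.0189
finger_force: 44.5
```

```bash
python3 - <<'E'
from h import *
s=bot.state(); print(s['eef_pos'],s['ft_force'],delta([.5915,-.0555,.17],1.938,s)[0])
E
```

```text
[ 0.58994411 -0.12982548  0.20120449] [ 0.57988319 -0.06600803 -2.23415885] [-0.05610695  0.13766607  0.06246387]
```

>>> {"op": "carry_out", "data": {"motion": [[[1,-0.015,0.035,0,0,0,0],[1,-0.03,0.07,0,0,0,0],[1,-0.045,0.105,0,0,0,0],[1,-0.056,0.1375,0,0,0,0],[1,-0.056,0.1375,0,0,0,0],[1,-0.056,0.1375,0.01,0,0,0],[1,-0.056,0.1375,0.025,0,0,0],[1,-0.056,0.1375,0.038,0,0,0],[1,-0.056,0.1375,0.044,0,0,0],[1,-0.056,0.1375,0.044,0,0,0],[1,-0.056,0.1375,0.044,0,0,0]]]}}

```text
clock: 15.0
eef_pos: [0.5909, -0.0563, 0.1779]
orientation: [0.572, -3.088, 0.0]
ft_force: [-0.0, 0.2, -1.3]
gripper_width: 0.0188
finger_force: 44.5
```

```bash
python3 - <<'E'
from h import *
s=bot.state(); print(s['eef_pos'],s['ft_force'],delta([.5915,-.0555,.17],1.938,s)[0])
i=dict(np.load("w2.npz")); i={'camera_matrix':i['K'],'pose':i['T']}
for n,u,v in [("large",272,160),("med",172,246),("small",287,292)]: print(n,world(None,(u/1.5625,v/1.5625),.064,i)[:2].round(4))
for n,u,v in [("large",316,334),("med",304,372),("small",350,359)]: print("scene",n,world("scene",(u*.64,v*.64),.064)[:2].round(4))
E
```

```text
[ 0.5909157  -0.05625022  0.17790628] [-0.03529898  0.24361066 -1.28157747] [-0.00164093  0.00098256  0.01581127]
large [ 0.5176 -0.0856]
med [ 0.5889 -0.128 ]
small [ 0.5918 -0.0533]
scene large [ 0.521  -0.0849]
scene med [ 0.5916 -0.1276]
scene small [ 0.5934 -0.0537]
```

>>> {"op": "carry_out", "data": {"motion": [[[1,-0.003,0.002,0.005,0,0,0],[1,-0.003,0.002,0.01,0,0,0],[1,-0.003,0.002,0.015,0,0,0],[1,-0.003,0.002,0.016,0,0,0],[1,-0.003,0.002,0.016,0,0,0],[1,-0.003,0.002,0.016,0,0,0]]]}}

```text
clock: 15.5
eef_pos: [0.5925, -0.0543, 0.1708]
orientation: [-0.573, 3.088, -0.001]
ft_force: [0.5, -0.7, -0.1]
gripper_width: 0.0193
finger_force: 44.7
```

```bash
python3 fz.py
```

```text
16.0 [ 0.5923 -0.0543  0.1704] [ 0.82 -0.16  0.87] [0.2  0.14 0.13]
```

>>> {"op": "carry_out", "data": {"motion": [[[1,0,0,-0.02,0,0,0],[1,0,0,-0.05,0,0,0],[1,0,0,-0.09,0,0,0],[1,0,0,-0.13,0,0,0],[1,0,0,-0.165,0,0,0],[1,0,0,-0.165,0,0,0],[1,0,0,-0.165,0,0,0]]]}}

```text
clock: 16.58
eef_pos: [0.5921, -0.054, 0.2535]
orientation: [-0.573, 3.088, 0.001]
ft_force: [-0.4, 0.1, -2.4]
gripper_width: 0.019
finger_force: 44.6
```

```bash
python3 - <<'E'
from h import *
s=bot.state(); print(s['eef_pos'],s['ft_force'],delta([.549,.3164,.2528],1.938,s))
E
```

```text
[ 0.59206412 -0.05398383  0.25348159] [-0.39722606  0.08793046 -2.39724435] (array([-0.1852654 ,  0.72237788,  0.00189784]), array([ 0.00031636,  0.00068992, -0.00026501]))
```

All three pads are pressed. Before carrying the probe back, I'll check the slot's centre line from the earlier wrist picture.

>>> {"op": "carry_out", "data": {"motion": [[[1,-0.01,0.03,0,0,0,0],[1,-0.03,0.1,0,0,0,0],[1,-0.045,0.17,0,0,0,0],[1,-0.06,0.24,0,0,0,0],[1,-0.08,0.31,0,0,0,0],[1,-0.1,0.38,0,0,0,0],[1,-0.115,0.45,0,0,0,0],[1,-0.135,0.52,0,0,0,0],[1,-0.15,0.59,0,0,0,0],[1,-0.17,0.66,0,0,0,0],[1,-0.18,0.71,0,0,0,0],[1,-0.185,0.722,0,0,0,0]]]}}

```text
clock: 17.58
eef_pos: [0.5468, 0.3195, 0.25]
orientation: [0.578, -3.083, 0.001]
ft_force: [0.5, -0.7, -2.3]
gripper_width: 0.0192
finger_force: 44.5
```

>>> {"op": "carry_out", "data": {"motion": [[[1,0,0,0,0,0,0],[1,0,0,0,0,0,0],[1,0,0,0,0,0,0],[1,0,0,0,0,0,0]]]}}

```text
clock: 17.92
eef_pos: [0.5492, 0.3145, 0.2529]
orientation: [0.571, -3.089, 0.0]
ft_force: [0.4, 0.2, -0.6]
gripper_width: 0.0192
finger_force: 44.5
```

```bash
python3 - <<'E'
from h import *
i=dict(np.load("w3.npz")); i={'camera_matrix':i['K'],'pose':i['T']}
W=lambda u,v,z=.105: world(None,(u/1.5625,v/1.5625),z,i)[:2]
L,B,F1,Rr=W(325,300),W(400,364),W(412,205),W(487,270)
print(np.linalg.norm(L-B),np.linalg.norm(F1-Rr),np.linalg.norm(L-F1))
b,f=(L+B)/2,(F1+Rr)/2; d=(f-b)/np.linalg.norm(f-b); fork=f-d*.03; print("fork",fork,d)
n=np.array([-d[1],d[0]])
s=bot.state(); print(s['eef_pos'],s['ft_force'])
for p in (s['eef_pos'][:2],[.549,.3164],W(413,282,.113)): print("lateral",(np.asarray(p)-fork)@n,"along",(np.asarray(p)-fork)@d)
print(delta([.549,.3164,.1325],1.938,s))
E
```

```text
0.05523998668749743 0.0528504163035945 0.06934873245169715
fork [0.54813002 0.31573547] [-0.93611745  0.35168754]
[0.54922632 0.31452993 0.2528637 ] [ 0.44128044  0.20193247 -0.60909293]
lateral 0.0007429636868763357 along -0.0014502411776159184
lateral -0.0009280425785790496 along -0.0005806961784319564
lateral 0.00025777848875559373 along 0.0008890114502605943
(array([-0.00097428,  0.00369521,  0.24072655]), array([-0.00011105, -0.00016907, -0.00127613]))
```

>>> {"op": "carry_out", "data": {"motion": [[[1,0,0.003,0.01,0,0,0],[1,0,0.003,0.03,0,0,0],[1,0,0.003,0.05,0,0,0],[1,0,0.003,0.07,0,0,0],[1,0,0.003,0.09,0,0,0],[1,0,0.003,0.11,0,0,0],[1,0,0.003,0.13,0,0,0],[1,0,0.003,0.15,0,0,0],[1,0,0.003,0.16,0,0,0],[1,0,0.003,0.16,0,0,0]]]}}

```text
clock: 18.75
eef_pos: [0.5478, 0.3169, 0.1709]
orientation: [0.572, -3.086, 0.002]
ft_force: [-0.5, -0.3, -1.6]
gripper_width: 0.019
finger_force: 44.5
```

```bash
python3 fz.py; python3 -c "
from h import *
print(delta([.5485,.316,.1325],1.938))"
```

```text
19.25 [0.5486 0.3174 0.1731] [ 0.05  0.04 -1.26] [0.17 0.12 0.15]
(array([ 0.00113581, -0.00258455,  0.08113028]), array([ 0.00011814,  0.00033205, -0.00024454]))
```

>>> {"op": "carry_out", "data": {"motion": [[[1,0.001,-0.002,0.02,0,0,0],[1,0.001,-0.002,0.04,0,0,0],[1,0.001,-0.002,0.06,0,0,0],[1,0.001,-0.002,0.07,0,0,0],[1,0.001,-0.002,0.078,0,0,0],[1,0.001,-0.002,0.083,0,0,0],[1,0.001,-0.002,0.083,0,0,0],[1,0.001,-0.002,0.083,0,0,0]]]}}

```text
clock: 19.92
eef_pos: [0.5486, 0.3163, 0.1315]
orientation: [-0.573, 3.088, 0.0]
ft_force: [-0.5, -0.4, -0.1]
gripper_width: 0.0192
finger_force: 44.5
```

```bash
python3 fz.py
```

```text
20.4167 [0.5484 0.3162 0.1313] [-0.16 -0.07 -1.5 ] [0.19 0.12 0.14]
```

Still hanging free, about 0.6 mm or more above the fork. I'll lower slowly to contact.

>>> {"op": "carry_out", "data": {"motion": [[[1,0,0,0.001,0,0,0],[1,0,0,0.002,0,0,0],[1,0,0,0.003,0,0,0],[1,0,0,0.003,0,0,0],[1,0,0,0.003,0,0,0]]]}}

```text
clock: 20.83
eef_pos: [0.5485, 0.3163, 0.1307]
orientation: [-0.573, 3.088, 0.0]
ft_force: [-2.0, -0.7, 5.7]
gripper_width: 0.0189
finger_force: 45.0
```

```bash
python3 fz.py
```

```text
21.3333 [0.5485 0.3163 0.1307] [-2.33 -0.89  5.37] [0.17 0.18 0.2 ]
```

Contact at 5 N, at the same height as when it was gripped (0.1307). Releasing and backing off upward.

>>> {"op": "carry_out", "data": {"motion": [[[0.5,0,0,0,0,0,0],[0.4,0,0,0,0,0,0],[0.3,0,0,0,0,0,0],[0.1,0,0,0,0,0,0],[-0.2,0,0,0,0,0,0],[-0.2,0,0,0,0,0,0],[-0.2,0,0,0,0,0,0],[-0.2,0,0,-0.03,0,0,0],[-0.2,0,0,-0.08,0,0,0],[-0.2,0,0,-0.14,0,0,0],[-0.2,0,0,-0.22,0,0,0],[-0.2,0,0,-0.22,0,0,0]]]}}

```text
clock: 22.33
eef_pos: [0.5515, 0.3171, 0.2489]
orientation: [-0.571, 3.075, 0.006]
ft_force: [0.2, -0.7, 3.0]
gripper_width: 0.0514
finger_force: 0.0
```

```bash
python3 - <<'E'
from h import *
import cv2
print(bot.state()['eef_pos'],bot.state()['gripper_width'])
# compare the wrist view with the pre-grasp one numerically: dark grip blob centroid
a=cv2.imread("pics/w3.png"); b=cv2.resize(optics.grab_frame("wrist"),(800,600),interpolation=cv2.INTER_CUBIC)
i=dict(np.load("w3.npz")); I={'camera_matrix':i['K'],'pose':i['T']}; J=optics.camera_info("wrist")
for im,inf in ((a,I),(b,J)):
    m=(cv2.cvtColor(im,cv2.COLOR_BGR2GRAY)<45).astype(np.uint8); m[:, :330]=0; m[:,490:]=0; m[400:]=0; m[:230]=0
    n,l,st,c=cv2.connectedComponentsWithStats(m); k=1+np.argmax(st[1:,4]); x,y,w,h,ar=st[k]
    print(st[k],c[k].round(1),world(None,((x+w/2)/1.5625,(y+h-w/2)/1.5625),.17,inf).round(4))
s0=cv2.imread("pics/scene0.png").astype(int); s1=optics.grab_frame("scene").astype(int)
d=np.abs(s0-s1).sum(2); x=proj("scene",[.548,.3157,.06]).astype(int); print("scene diff shaft",d[x[1]-12:x[1]+12,x[0]-8:x[0]+8].mean(), proj("scene",[.548,.3157,.165]))
for n,s in (("a",s0),("b",s1)):
    r=s[145:175,335:360].sum(2); ys,xs=np.where(r<110); print(n,len(xs),xs.mean()+335,ys.mean()+145)
E
```

```text
[0.55145824 0.31706142 0.24893764] 0.05136073479280981
[ 393  268   42   53 1381] [413.1 290.8] [0.5399 0.3123 0.17  ]
[ 384  243   42   58 1294] [405.8 265.6] [0.5409 0.3152 0.17  ]
scene diff shaft 86.54947916666667 [349.8819977  151.08763273]
a 148 348.25 159.27027027027026
b 147 348.6462585034014 157.97278911564626
```

>>> {"op": "carry_out", "data": {"motion": [[[-0.2,0,0,-0.06,0,0,0],[-0.2,0,0,-0.12,0,0,0],[-0.2,0,0,-0.12,0,0,0],[-0.2,0,0,-0.12,0,0,0],[-0.2,0,0,-0.12,0,0,0],[-0.2,0,0,-0.12,0,0,0]]]}}

```text
clock: 22.93
eef_pos: [0.5478, 0.316, 0.2979]
orientation: [0.572, -3.086, 0.002]
ft_force: [-0.4, 0.5, -0.0]
gripper_width: 0.0509
finger_force: 0.0
```

```bash
python3 - <<'E'
from h import *
import cv2
s0=cv2.imread("pics/scene0.png"); s1=optics.grab_frame("scene")
for n,s in (("before",s0),("after",s1)):
    r=s.astype(int).sum(2)[140:185,330:365]
    for y in range(6,34,2): 
        xs=np.where(r[y]<130)[0]; print(n,y+140,(xs.min()+330,xs.max()+330) if len(xs) else None, end=' ')
    print()
f=np.array([.5481,.3157,0])
for z in (.105,.113,.17): print(z,proj("scene",f+[0,0,z]).round(1))
for n,s in (("before",s0),("after",s1)): print(n,*[''.join('%4d'%v for v in row) for row in s.astype(int).sum(2)[144:176:2,336:362:2]],sep='\n')
E
```

```text
before 146 (np.int64(330), np.int64(360)) before 148 None before 150 (np.int64(331), np.int64(353)) before 152 (np.int64(331), np.int64(353)) before 154 (np.int64(331), np.int64(353)) before 156 (np.int64(330), np.int64(352)) before 158 (np.int64(330), np.int64(352)) before 160 (np.int64(330), np.int64(351)) before 162 (np.int64(345), np.int64(351)) before 164 (np.int64(344), np.int64(350)) before 166 (np.int64(344), np.int64(351)) before 168 (np.int64(341), np.int64(349)) before 170 (np.int64(342), np.int64(343)) before 172 (np.int64(345), np.int64(350)) 
after 146 (np.int64(360), np.int64(360)) after 148 (np.int64(348), np.int64(361)) after 150 (np.int64(332), np.int64(353)) after 152 (np.int64(331), np.int64(353)) after 154 (np.int64(331), np.int64(353)) after 156 (np.int64(330), np.int64(352)) after 158 (np.int64(330), np.int64(352)) after 160 (np.int64(330), np.int64(352)) after 162 (np.int64(345), np.int64(351)) after 164 (np.int64(344), np.int64(351)) after 166 (np.int64(344), np.int64(351)) after 168 (np.int64(341), np.int64(349)) after 170 (np.int64(343), np.int64(343)) afte
[... 1079 characters left out ...]
387 382 308
 395 415 414 407 403 422  58  71  60 174 394 402 312
 412 411 416 421 417 293  62  69  62 274 387 395 252
 356 367 403 395 402  67  67  71  49 412 385 368 375
 347 357 365 358 377  24  73  68  49 448 410 388 383
 365 372 369 363 378  40  70  70  83 406 382 397 399
 249 240 374 374 392  57  71  64 106 284 267 283 402
 278 268 222 188 171  64  67  58 193 261 222 219 215
 489 472 239 170  71  65  68  56 257 306 212 216 218
 557 315 244 169  82  63  64  55 194 295 234 218 195
 167 257 252 128 175 117  87 176 191 303 299 217 178
 162 262 258 154 131 162 183 162 132 295 294 193 184
 180 247 227 236 199 175 163 178 274 301 304 212 178
 198 253 256 255 305 300 300 300 292 292 294 305 160
```

The probe is back at the same pixels as before (only the arm's shadow differs), upright on the fork, and the arm is clear. Handing in.

```bash
python3 -c "
from cell import bot
print(bot.job_done())"
```

```text
the job is handed in; nothing more can be done
None
```

The job is handed in, but no verdict came back: the lever is in the stud's notch, the large, medium and small pads were pressed in order at about 2–2.5 N, and the probe hangs upright in the fork again with the gripper clear, about 23 s on the clock.

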